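# Carry the bearing tray to the inspection slab

### The job

On the bench stands a small metal bearing tray with a grip bar over its middle, a bearing on a spigot at one end and a loose steel ball lying in a shallow pocket at the other. First, with the tray still standing on the bench, swing the hinged keeper strap down over the bearing until it rests fully in its catch; then lift the tray by its grip bar, without ever letting the ball roll out of its pocket, and bring it over the middle of the flat white slab for inspection. Finish while still holding it there in the gripper, level and still, about 10 cm above the bench and clear of the slab; do not set it down.

Things in the scene. Friction and masses are not known exactly. Their poses are not given: they have to be found in the camera images.
- tray: The loose bearing tray: grey metal plate 110 mm (its x) by 180 mm (its y) and 10 mm thick, about 0.45 kg (0.65 kg with all it carries). Origin at the centre of its underside, z up; at yaw 0 its +y end points to the robot's left. It stands free on the bench. On it: the bearing at its +y end, the ball pocket at its -y end, the grip bar across the middle, all 0 in its x. Whether it stands to the left or the right of the slab changes. When held over the slab its heading is free.
- tray_grip (a point): Centre of the tray's wooden grip bar, 70 mm above the tray's underside, with the tray's axes. The bar is 16 mm thick along the tray's x, 64 mm long along its y and 18 mm high (top 79 mm above the bench), on two 10 mm posts 24 mm either side of the middle; between the posts, under it, it is open. Take it from above with the fingers closing along the tray's x. The loaded tray balances about there.
- keeper (a joint): Hinged keeper strap, in rad: 0 = lying level, fully down in its catch; positive = swung up (1.57 = upright). It stays where it is left (stiff hinge, 0.04 N m) and must be pushed all the way down. It stops at 0 by itself.
- keeper_hinge (a point): Hinge axis of the keeper, on the tray at its (42, 58, 29) mm, with the tray's axes; the axis runs along the tray's y. The strap is a 5 mm thick, 12 mm wide steel bar, 100 mm long from the hinge. Closed, it points along the tray's -x, over the bearing, between two prongs 78 mm from the hinge whose tops are 5 mm above the hinge. Open, it points up: at angle a its tip direction is (-cos a, 0, sin a) in the tray's axes.
- keeper_tab (a point): Centre of the strap's thumb tab (22 mm long, 20 mm wide, 5 mm thick) at its free end, 89 mm from the hinge; closed, its top is 31.5 mm above the bench with nothing under it but the plate, and it lies 11 mm beyond the middle of the prongs.
- ball_center (a point): Centre of the loose steel ball, 30 mm diameter, 0.11 kg (its axes turn as it rolls).
- pocket (a point): Where the ball's centre lies when it rests in the middle of its pocket: tray (0, -62, 22.5) mm, with the tray's axes. The pocket is a round recess 32 mm wide and only 2.5 mm deep, so the ball has about 8 mm of play and leaves it when the tray tips past about 30 degrees or is jerked.
- bearing_center (a point): Centre of the loose ball bearing (ring 47 mm across, 14 mm high, 0.08 kg), which lies flat on the tray over a 9 mm high spigot.
- seat (a point): Where the bearing's centre belongs on the tray: tray (0, 58, 17) mm.
- slab: Flat white slab, 90 by 120 mm and 14 mm high, fixed on the bench; origin at the centre of its underside.
Mind the look-alikes: they are no part of the job. What is shaped like the part that bears bearing_center but turquoise is not meant.

How it is judged (in metres and radians):
On the way, in this order (a step that is already met when the one before it is completed fails the run):
1. the keeper is fully down in its catch while the tray stands on the bench (value of joint keeper below 0.05 rad and height (world z) of tray below 0.01 m), for 0.2 s.
2. the tray is lifted clear of the bench in the fingers, keeper closed (height (world z) of tray above 0.03 m and value of joint keeper below 0.08 rad and contact force between the fingers and tray above 1 N), for 0.2 s.
At the end, for the whole second after the job is handed in: The tray is held in the fingers: grip within 30 mm (from above) of the slab's middle, underside 60 to 160 mm above the bench, level within 0.1 rad, at rest, not touching the slab; keeper closed (under 0.08 rad), ball in its pocket, bearing on its spigot (horizontal distance between tray_grip and slab below 0.03 m and height (world z) of tray between 0.06 and 0.16 m and angle between tray's own z axis and vertical below 0.1 rad and distance between ball_center and pocket below 0.012 m and distance between bearing_center and seat below 0.008 m and value of joint keeper below 0.08 rad and contact force between the fingers and tray above 1 N and contact force between tray and slab below 0.1 N and linear speed of tray below 0.03 m/s and angular speed of tray below 0.15 rad/s); the arm keeps its last pose, push and grip.
It fails at once if the ball leaves its pocket (distance between ball_center and pocket above 0.015 m).
It fails at once if the tray is lifted with the keeper open (height (world z) of tray above 0.02 m and value of joint keeper above 0.12 rad).
It also fails if it takes over 58 s, if anything falls off the work surface, if the arm or the gripper's body presses on something with over 40 N, if the wrist force passes 120 N, or if a joint passes its speed limit or range.

### The arm

A 6-joint arm with a two-finger parallel gripper is mounted at the origin on a cart in front of the work surface, level with it; the furniture and walls round the work are solid. World frame = base frame: x ahead of the robot, y to its left, z up, the work surface at z = 0. Lengths are in m, angles in degrees, forces in N, time in s.
With the tool pointing down it reaches from about 0.35 to 0.875 m from the base axis. Payload 4.2 kg.
Tool frame: the origin (TCP) lies between the finger pads; the fingertips stand 19 mm ahead of it and the grasp point (between the pads) is the TCP; z points along the fingers, y is the line along which they close (so a half turn about z gives the same grasp; the last joint's range is limited). The gripper opens to 87 mm and grips with 3 to 60 N. Pads are 19 mm wide; open, the fingers measure 117 mm over their backs; the gripper's body (75 mm by 190 mm) begins 51 mm behind the grasp point.
Start: joints at [-62.303, 22.042, 0.453, 0, -68.411, -14.817], TCP at [0.139, -0.609, 0.242] pointing down, gripper open.
Joint ranges: [-179.83, 179.83], [-69.29, 118.12], [-61.27, 80.66], [-181.25, 117.63], [-171.15, -9.14], [-177.46, 177.46]. Speed limits (degrees/s): [159.86, 159.86, 180, 180, 180, 180].

### API

Orientations are given as a 3x3 rotation matrix whose columns are the frame's x, y, z axes.
In Python, from station import r gives the robot as it stands.
- The arm moves only by the tool drive_tool, never from a script. Its argument "steps" is one flat list of numbers, 7 for each row, row after row: the turn, a rotation vector about the tool's x, y, z in rad, then the shift along the tool's x, y, z in m, then the opening, from 0 (shut) to 1 (fully open). A call has 1 to 10 rows; each row shifts and turns the commanded pose from where the row before left it, along the tool's axes as they then stand; what a row does not reach is not made up. A row lasts 1/12 s, in which the tool goes at most 41.7 mm and 7.16 degrees, less where a joint would pass 70% of its speed; a pose out of reach is approached as far as the arm can. A call is refused whole if a number of a shift passes 0.0417 or a number of a turn 0.125, either way. A call with a gripper value outside its range is refused whole. The fingers move at their own pace and stop on an object; the grip force is fixed at half the most. Time passes only in rows, so rows that do not move let the fingers close. It gives the time, the measured TCP pose, the force, the opening and the grip force at its end, in the units of the state.
- r.sense(): the state, without advancing time (a new reading comes with each control period).
- r.capture(name): name is "side" or "top"; returns the picture (420x560x3 uint8, blue, green, red); there is no depth.
- r.camera_params(name): a dict with "camera_matrix" (3x3 intrinsics, pixels), "extrinsics" (4x4, takes a point from world to camera coordinates). Camera axes: x right, y down, z forward; pixel columns grow to the right and rows downward; lengths in m; the calibration is good to about 2 mm. A picture is of the moment at which its call begins. camera_params takes no time and is no camera call.
- r.finish_job(): hands the job in; it is judged then, once.
The state is a dict: "time_s": time; "joints": joint angles; "joint_velocities": joint speeds; "effort": joint torques, N m; "tcp_pos": TCP position; "ee_rot": TCP orientation; "wrist_force": force on the tool from outside, world axes, zero at the start; "moment": the same for the moment, N m; "gripper_width": opening from 0.0 (shut) to 1.0 (fully open); "gripper_force": force on a finger pad.
Only numpy, scipy, OpenCV 4.12 (cv2) and the standard library are available. Lean on these libraries where they do the work, as an engineer would, in place of code of your own. Each camera call takes 0.05 s, during which the arm holds its last target. There are 200 camera calls.

## Working session

There is one attempt and no reset: what is moved stays moved. The work goes in short steps, Python scripts to look and compute and a tool call to move; the robot and the scene stay as the last step left them, time stands still between calls to the robot, and variables do not carry over. Pictures are saved under pics/ and viewed, at most 10 in all, crops included, and the job is handed in when it is done.

Besides the shell and the picture viewer there is one more tool, called after "Request:" as name(argument=value, ...) on one line, values as JSON. drive_tool: Moves the arm, as the interface text tells. Its arguments: {"type":"object","properties":{"steps":{"type":"array"}},"required":["steps"]}

```bash
mkdir -p pics
python3 - <<'E'
from station import r
import cv2,numpy as np
for n in("side","top"):
    cv2.imwrite(f"pics/{n}0.png",r.capture(n)); p=r.camera_params(n); print(n,np.round(p["camera_matrix"],1).tolist(),np.round(p["extrinsics"],3).tolist())
s=r.sense();print(s["time_s"],s["tcp_pos"],np.round(s["ee_rot"],3).tolist(),s["gripper_width"])
E
```

```text
side [[426.6, 0.0, 283.0], [0.0, 426.6, 207.3], [0.0, 0.0, 1.0]] [[0.997, -0.076, -0.021, -0.47], [-0.052, -0.436, -0.898, 0.169], [0.059, 0.897, -0.439, 0.777], [0.0, 0.0, 0.0, 1.0]]
top [[418.5, 0.0, 283.5], [0.0, 418.5, 209.1], [0.0, 0.0, 1.0]] [[0.003, -1.0, -0.01, 0.176], [-0.992, -0.001, -0.125, 0.485], [0.125, 0.01, -0.992, 0.871], [0.0, 0.0, 0.0, 1.0]]
0.1 [ 0.13923363 -0.60879414  0.24057831] [[-0.975, -0.223, -0.001], [-0.223, 0.975, 0.002], [0.0, 0.002, -1.0]] 1.0021822997746783
```

View pics/top0.png

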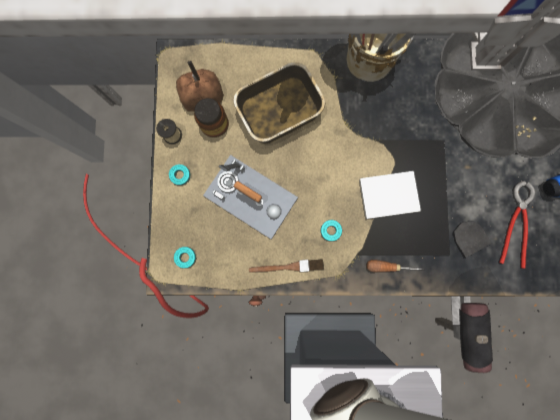

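View pics/side0.png

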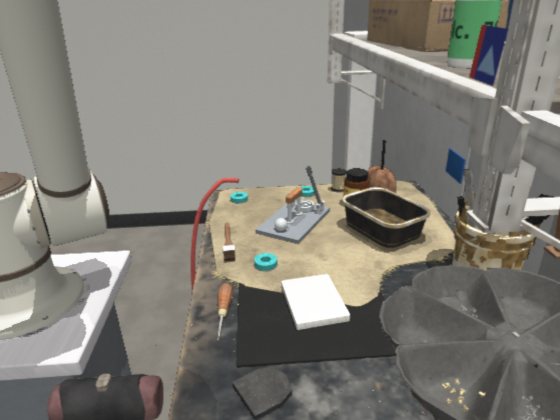

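The top picture shows the tray near pixel (251,197), with the bearing end at upper left, the ball at (274,212) and the slab near (390,195). In the side picture the strap stands nearly upright at (313,185). Next I'll zoom in.

Run:
```python
import cv2,numpy as np
a=cv2.imread("pics/top0.png")[145:250,195:310];b=cv2.imread("pics/side0.png")[155:245,250:340]
a=cv2.resize(a,None,fx=4,fy=4,interpolation=2);b=cv2.resize(b,None,fx=4,fy=4,interpolation=2)
c=np.zeros((420,800,3),np.uint8);c[:,:460]=a;c[:360,460:800]=b[:,:340]
cv2.imwrite("pics/z0.png",c)
im=cv2.imread("pics/top0.png");m=(im.min(2)>225).astype(np.uint8);m[:165]=0;m[225:]=0
cs=max(cv2.findContours(m,0,1)[0],key=cv2.contourArea);print(cv2.minAreaRect(cs))
```

```text
((390.0299987792969, 194.20997619628906), (39.45655822753906, 54.30580139160156), 81.8698959350586)
```

View pics/z0.png

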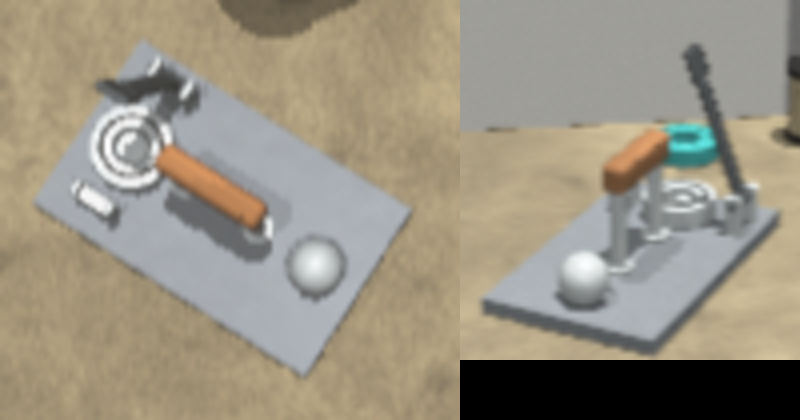

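```bash
cat > h.py <<'E'
from station import r
import cv2,numpy as np
from scipy.optimize import least_squares
def proj(n,P):
    p=r.camera_params(n);E=p["extrinsics"];q=np.atleast_2d(P)@E[:3,:3].T+E[:3,3];q=q@p["camera_matrix"].T;return q[:,:2]/q[:,2:]
def T(x,y,yaw,P):
    c,s=np.cos(yaw),np.sin(yaw);return np.array(P)@np.array([[c,-s,0],[s,c,0],[0,0,1]]).T+[x,y,0]
def atz(n,uv,z):
    return least_squares(lambda v:(proj(n,[v[0],v[1],z])-uv).ravel(),[.5,0]).x
def strap(a,d=.1): return np.array([.042-d*np.cos(a),.058,.029+d*np.sin(a)])
E
python3 - <<'E'
from h import *
t=lambda u,v:(195+u/4,145+v/4)
s=lambda u,v:(250+(u-460)/4,155+v/4)
tp=np.array([t(142,40),t(410,210),t(305,376),t(36,204),t(315,266),t(132,147),t(212,187),t(103,87)])
sp=np.array([s(585,278),s(638,160),s(694,52),s(484,302),s(778,212)])
P=np.array([[.055,.09,.01],[.055,-.09,.01],[-.055,-.09,.01],[-.055,.09,.01],[0,-.062,.0225],[0,.058,.024],[0,0,.079]])
def f(v):
    x,y,w,a=v
    A=T(x,y,w,np.vstack([P,strap(a)]));B=T(x,y,w,np.vstack([[0,-.062,.0225],[0,0,.07],strap(a),[-.055,-.09,.01],[.055,.09,.01]]))
    return np.r_[(proj("top",A)-tp).ravel(),(proj("side",B)-sp).ravel()]
o=least_squares(f,[.5,.1,-.56,1.4],loss="soft_l1");print(o.x,np.degrees(o.x[2:]));print(f(o.x).round(1).reshape(-1,2).tolist())
x,y,w,a=o.x
print("grip",T(x,y,w,[0,0,.07]),"hinge",T(x,y,w,[.042,.058,.029]),"tip",T(x,y,w,strap(a)),"tabclosed",T(x,y,w,strap(0,.089)))
print("slab",atz("top",(390.0,194.2),.014), "axes",T(0,0,w,[1,0,0]),T(0,0,w,[0,1,0]))
E
```

```text
[ 0.51550287  0.24956676 -0.56385151  1.25436306] [-32.30631195  71.86970947]
[[-0.0, -0.3], [0.8, -0.4], [0.2, 0.0], [-0.7, -0.5], [0.3, -1.0], [0.0, -0.4], [-0.2, -0.7], [3.1, 0.2], [-0.2, -0.4], [-1.4, -0.1], [-0.6, -2.0], [-1.7, -1.3], [-0.6, -0.8]]
grip [0.51550287 0.24956676 0.07      ] hinge [0.58199923 0.27614182 0.029     ] tip [0.5556983  0.29277263 0.12403514] tabclosed [0.50677617 0.32370746 0.029     ]
slab [ 0.51982117 -0.05769401] axes [ 0.84520296 -0.53444546  0.        ] [0.53444546 0.84520296 0.        ]
```

The fit is good to about 1 px: tray at (0.5155, 0.2496), yaw -32.3°, keeper at about 72°, slab at (0.520, -0.058). I'll turn the tool so its x lies along the tray's x, with the fingers shut for pushing.

Request:
drive_tool(steps=[0,0,-0.1238,0,0,0,0,0,0,-0.1238,0,0,0,0,0,0,-0.1238,0,0,0,0,0,0,-0.1238,0,0,0,0,0,0,-0.1238,0,0,0,0,0,0,-0.1238,0,0,0,0,0,0,-0.1238,0,0,0,0,0,0,-0.1238,0,0,0,0,0,0,-0.1238,0,0,0,0,0,0,-0.1238,0,0,0,0])

```text
time_s: 0.93
tcp_pos: [0.1393, -0.6089, 0.2409]
ee_rot: [[-0.102, -0.995, -0.0], [-0.995, 0.102, 0.001], [-0.001, 0.0, -1.0]]
wrist_force: [0.1, 0.4, -0.5]
gripper_width: 0.326
gripper_force: 0.0
```

Request:
drive_tool(steps=[0,0,-0.1238,0,0,0,0,0,0,-0.1238,0,0,0,0,0,0,-0.1238,0,0,0,0,0,0,-0.1238,0,0,0,0,0,0,-0.1238,0,0,0,0,0,0,-0.1238,0,0,0,0,0,0,-0.1238,0,0,0,0,0,0,-0.1238,0,0,0,0,0,0,-0.1238,0,0,0,0,0,0,0,0,-0.02,0,0])

```text
time_s: 1.77
tcp_pos: [0.149, -0.5936, 0.2403]
ee_rot: [[0.846, -0.533, -0.001], [-0.533, -0.846, 0.001], [-0.001, -0.0, -1.0]]
wrist_force: [0.9, 0.3, 0.0]
gripper_width: -0.002
gripper_force: 0.0
```

Request:
drive_tool(steps=[0,0,0,0,-0.04,0,0,0,0,0,0,-0.04,0,0,0,0,0,0,-0.04,0,0,0,0,0,0,-0.04,0,0,0,0,0,0,-0.04,0,0,0,0,0,0,-0.04,0,0,0,0,0,0,-0.04,0,0,0,0,0,0,-0.04,0,0,0,0,0,0,-0.04,0,0,0,0,0,0,-0.04,0,0])

```text
time_s: 2.6
tcp_pos: [0.3644, -0.2525, 0.2415]
ee_rot: [[0.845, -0.535, -0.0], [-0.535, -0.845, 0.0], [-0.0, -0.0, -1.0]]
wrist_force: [0.2, -0.8, -0.9]
gripper_width: 0.002
gripper_force: 0.0
```

Request:
drive_tool(steps=[0,0,0,-0.0047,-0.04,0,0,0,0,0,-0.0047,-0.04,0,0,0,0,0,-0.0047,-0.04,0,0,0,0,0,-0.0047,-0.04,0,0,0,0,0,-0.0047,-0.04,0,0,0,0,0,-0.0047,-0.04,0,0,0,0,0,-0.0047,-0.04,0,0,0,0,0,-0.0047,-0.04,0,0,0,0,0,-0.0047,-0.04,0,0,0,0,0,-0.0047,-0.04,0,0])

```text
time_s: 3.43
tcp_pos: [0.5385, 0.1106, 0.2412]
ee_rot: [[0.845, -0.535, -0.001], [-0.535, -0.845, -0.0], [-0.001, 0.001, -1.0]]
wrist_force: [0.4, 0.3, -0.1]
gripper_width: 0.006
gripper_force: 0.0
```

Request:
drive_tool(steps=[0,0,0,-0.0047,-0.04,0,0,0,0,0,-0.0047,-0.04,0,0,0,0,0,-0.0047,-0.04,0,0,0,0,0,-0.0047,-0.04,0,0,0,0,0,0,0,0,0,0,0,0,0,0,0,0])

```text
time_s: 3.93
tcp_pos: [0.608, 0.2556, 0.2393]
ee_rot: [[0.846, -0.533, -0.003], [-0.533, -0.846, -0.002], [-0.002, 0.003, -1.0]]
wrist_force: [0.1, 0.0, -1.5]
gripper_width: 0.01
gripper_force: 0.0
```

Request:
drive_tool(steps=[0,0,0,0,-0.0035,0.023,0,0,0,0,0,0,0.023,0,0,0,0,0,0,0.023,0,0,0,0,0,0,0.023,0,0,0,0,0,0,0.023,0,0,0,0,-0.01,0,0,0,0,0,0,-0.01,0,0,0,0,0,0,-0.01,0,0,0])

```text
time_s: 4.6
tcp_pos: [0.5844, 0.273, 0.1281]
ee_rot: [[0.845, -0.535, 0.002], [-0.535, -0.845, 0.001], [0.001, -0.002, -1.0]]
wrist_force: [0.1, 0.2, 1.0]
gripper_width: 0.008
gripper_force: 0.0
```

```bash
cat > look.py <<'E'
import sys
from h import *
n=sys.argv[1]
a=r.capture("top")[130:250,190:310];b=r.capture("side")[130:250,245:365]
c=np.hstack([cv2.resize(i,None,fx=3.3,fy=3.3,interpolation=2) for i in (a,b)]);cv2.imwrite(f"pics/{n}.png",c)
s=r.sense();print(s["time_s"],s["tcp_pos"],s["wrist_force"])
R=T(0,0,-.56385,np.eye(3));print("tray xyz of tcp",(np.array(s["tcp_pos"])-[.5155,.2496,0])@R.T)
E
python3 look.py l1
```

```text
4.7 [0.5839767  0.27421878 0.12900729] [0.95861281 0.14100241 0.08508141]
tray xyz of tcp [0.0447194  0.05740485 0.12900729]
```

View pics/l1.png

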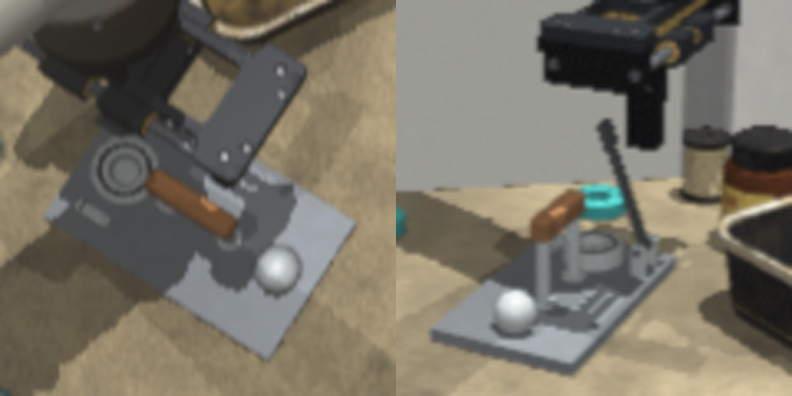

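The top and side crops show the fingertip at (645,145), just to the right of the strap tip at (605,125), with the ball and bearing in place. Now I'll sweep the strap down along an arc.

Request:
drive_tool(steps=[0,0,0,-0.0052,0,0.0014,0,0,0,0,-0.0052,0,0.0013,0,0,0,0,-0.0052,0,0.0013,0,0,0,0,-0.0055,0,0.0015,0,0,0,0,-0.0055,0,0.0015,0,0,0,0,-0.0055,0,0.0016,0,0,0,0,-0.0054,0,0.0024,0,0,0,0,-0.0054,0,0.0025,0,0,0,0,-0.0054,0,0.0025,0,0,0,0,0,0,0,0])

```text
time_s: 5.53
tcp_pos: [0.5426, 0.2991, 0.1098]
ee_rot: [[0.845, -0.534, -0.001], [-0.534, -0.845, -0.001], [-0.001, 0.001, -1.0]]
wrist_force: [-0.6, 0.1, 0.2]
gripper_width: 0.007
gripper_force: 0.0
```

Request:
drive_tool(steps=[0,0,0,-0.0049,0,0.0037,0,0,0,0,-0.0049,0,0.0037,0,0,0,0,-0.0049,0,0.0038,0,0,0,0,-0.004,0,0.0037,0,0,0,0,-0.004,0,0.0037,0,0,0,0,-0.0039,0,0.0037,0,0,0,0,0,0,0,0])

```text
time_s: 6.12
tcp_pos: [0.5203, 0.313, 0.0872]
ee_rot: [[0.845, -0.535, -0.002], [-0.535, -0.845, -0.001], [-0.001, 0.002, -1.0]]
wrist_force: [0.5, 0.7, -0.4]
gripper_width: 0.007
gripper_force: 0.0
```

```bash
python3 look.py l2
```

```text
6.2167 [0.52117716 0.313054   0.08805345] [-0.26568344  0.20999718  0.24243709]
tray xyz of tcp [-0.02911426  0.05666569  0.08805345]
```

View pics/l2.png

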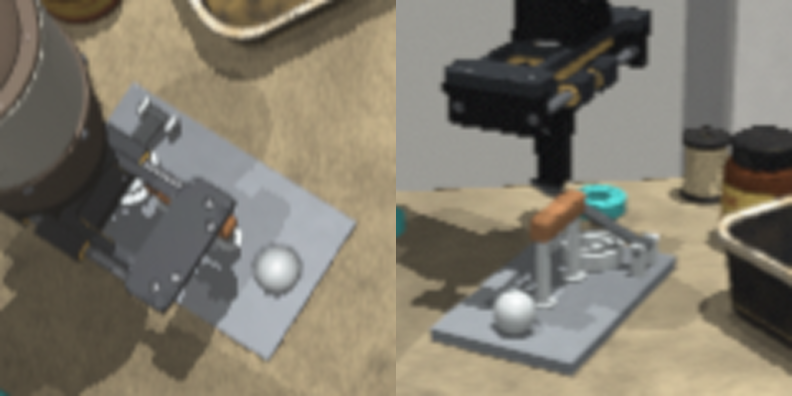

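The strap is now at about 26° under the fingertip, near (560,185) in the side crop, and the tray hasn't moved. I'll continue down to the tab.

Request:
drive_tool(steps=[0,0,0,-0.0034,0,0.004,0,0,0,0,-0.0034,0,0.004,0,0,0,0,-0.0034,0,0.004,0,0,0,0,-0.0025,0,0.004,0,0,0,0,-0.0025,0,0.004,0,0,0,0,-0.0025,0,0.004,0,0,0,0,-0.002,0,0.004,0,0,0,0,-0.002,0,0.004,0,0,0,0,-0.002,0,0.003,0,0,0,0,0,0,0,0])

```text
time_s: 7.05
tcp_pos: [0.5007, 0.3255, 0.0524]
ee_rot: [[0.845, -0.535, -0.001], [-0.535, -0.845, -0.001], [-0.0, 0.002, -1.0]]
wrist_force: [-0.0, 0.7, 0.2]
gripper_width: 0.006
gripper_force: 0.0
```

Request:
drive_tool(steps=[0,0,0,0,0,0.002,0,0,0,0,0,0,0.001,0,0,0,0,0,0,0,0])

```text
time_s: 7.3
tcp_pos: [0.5015, 0.3258, 0.0508]
ee_rot: [[0.845, -0.535, 0.0], [-0.535, -0.845, 0.0], [0.0, -0.0, -1.0]]
wrist_force: [-2.0, -0.1, 2.6]
gripper_width: 0.006
gripper_force: 1.4
```

Contact force is rising at the expected height, so I'll press a little more.

Request:
drive_tool(steps=[0,0,0,0,0,0.0015,0,0,0,0,0,0,0.0015,0,0,0,0,0,0,0,0,0,0,0,0,0,0,0])

```text
time_s: 7.63
tcp_pos: [0.5016, 0.326, 0.05]
ee_rot: [[0.845, -0.534, 0.001], [-0.534, -0.845, 0.001], [0.001, -0.001, -1.0]]
wrist_force: [-5.6, -1.2, 15.0]
gripper_width: 0.006
gripper_force: 7.3
```

Request:
drive_tool(steps=[0,0,0,0,0,-0.005,0,0,0,0,0,0,-0.02,0,0,0,0,0,0,-0.04,0,0,0,0,0,0,-0.04,0,0,0,0,0,0.04,-0.04,0.5,0,0,0,0,0.04,0,1,0,0,0,0,0,0,1])

```text
time_s: 8.22
tcp_pos: [0.4599, 0.2618, 0.1824]
ee_rot: [[0.843, -0.538, -0.004], [-0.538, -0.843, -0.001], [-0.003, 0.003, -1.0]]
wrist_force: [-1.7, 0.2, -2.0]
gripper_width: 0.155
gripper_force: 0.0
```

```bash
python3 look.py l3; python3 -c "
from station import r;print(r.sense()['joints'])"
```

```text
8.3167 [0.46345988 0.26566298 0.18216893] [0.15926174 0.73145689 0.10734268]
tray xyz of tcp [-0.05256928 -0.01423605  0.18216893]
[ 4.72205362e+01  1.62572979e+01 -1.73140498e+01 -1.56341562e-02
 -5.63891508e+01  1.03817990e+01]
```

View pics/l3.png

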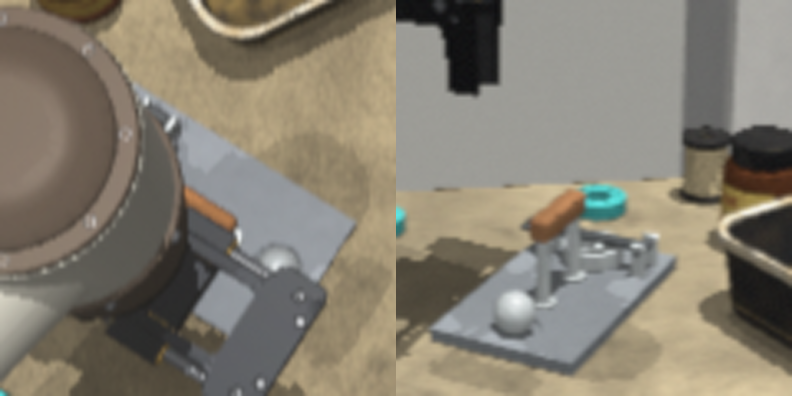

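The keeper now lies level in the catch (side crop around (610,240)), the ball is in its pocket at (515,312) and the tray hasn't moved. Next I go over the bar and turn 90°.

Request:
drive_tool(steps=[0,0,0,0.0263,-0.0071,0,1,0,0,0,0.0263,-0.0071,0,1,0,0,0.1208,0,0,0,1,0,0,0.1208,0,0,0,1,0,0,0.1208,0,0,0,1,0,0,0.1208,0,0,0,1,0,0,0.1208,0,0,0,1,0,0,0.1208,0,0,0,1,0,0,0.1208,0,0,0,1,0,0,0.1208,0,0,0,1])

```text
time_s: 9.15
tcp_pos: [0.5169, 0.2515, 0.1807]
ee_rot: [[0.034, -0.999, -0.0], [-0.999, -0.034, -0.001], [0.001, 0.0, -1.0]]
wrist_force: [-0.1, -0.6, 0.1]
gripper_width: 0.968
gripper_force: 0.0
```

Request:
drive_tool(steps=[0,0,0.1208,0,0,0,1,0,0,0.1208,0,0,0,1,0,0,0.1208,0,0,0,1,0,0,0.1208,0,0,0,1,0,0,0.1208,0,0,0,1,0,0,0,0,0,0,1,0,0,0,0,0,0,1])

```text
time_s: 9.73
tcp_pos: [0.5167, 0.2513, 0.181]
ee_rot: [[-0.532, -0.847, -0.0], [-0.847, 0.532, -0.001], [0.001, 0.0, -1.0]]
wrist_force: [0.7, -0.1, -0.6]
gripper_width: 1.002
gripper_force: 0.0
```

```bash
python3 look.py l4; python3 -c "
from station import r;s=r.sense();print(s['joints'],s['ee_rot'])"
```

```text
9.8333 [0.51652151 0.25108663 0.18123268] [ 0.20533538 -0.10761642 -0.23636173]
tray xyz of tcp [6.88625242e-05 1.80243920e-03 1.81232675e-01]
[ 4.20821261e+01  2.00320942e+01 -1.18269281e+01  4.10056686e-03
 -5.81678039e+01 -7.42697875e+01] [[-5.32662007e-01 -8.46328005e-01 -3.06743890e-04]
 [-8.46327932e-01  5.32662091e-01 -3.58916616e-04]
 [ 4.67152025e-04  6.84246772e-05 -9.99999889e-01]]
```

Aligned. Next I descend by 0.111 and close gently.

Request:
drive_tool(steps=[0,0,0,0.0015,0,0.025,1,0,0,0,0,0,0.025,1,0,0,0,0,0,0.02,1,0,0,0,0,0,0.015,1,0,0,0,0,0,0.013,1,0,0,0,0,0,0.013,1,0,0,0,0,0,0,1])

```text
time_s: 10.42
tcp_pos: [0.5141, 0.2486, 0.0679]
ee_rot: [[-0.534, -0.846, -0.004], [-0.846, 0.534, -0.003], [0.005, 0.002, -1.0]]
wrist_force: [0.6, -0.5, -0.5]
gripper_width: 1.0
gripper_force: 0.0
```

Request:
drive_tool(steps=[0,0,0,0,0,0,0.6,0,0,0,0,0,0,0.5,0,0,0,0,0,0,0.4,0,0,0,0,0,0,0.32,0,0,0,0,0,0,0.26,0,0,0,0,0,0,0.22,0,0,0,0,0,0,0.19,0,0,0,0,0,0,0.15,0,0,0,0,0,0,0.1,0,0,0,0,0,0,0])

```text
time_s: 11.25
tcp_pos: [0.5154, 0.2495, 0.0707]
ee_rot: [[-0.535, -0.845, -0.0], [-0.845, 0.535, -0.0], [0.0, 0.0, -1.0]]
wrist_force: [-1.2, 0.4, 0.4]
gripper_width: 0.322
gripper_force: 0.0
```

Request:
drive_tool(steps=[0,0,0,0,0,0,0,0,0,0,0,0,0,0,0,0,0,0,0,0,0])

```text
time_s: 11.5
tcp_pos: [0.5157, 0.2495, 0.0707]
ee_rot: [[-0.535, -0.845, 0.0], [-0.845, 0.535, -0.0], [-0.0, -0.0, -1.0]]
wrist_force: [1.1, -1.3, -0.4]
gripper_width: 0.181
gripper_force: 30.0
```

```bash
python3 look.py l5
```

```text
11.6 [0.51568575 0.24949656 0.07074178] [ 0.90161467 -1.27172836 -1.05171967]
tray xyz of tcp [2.12277801e-04 1.18426134e-05 7.07417775e-02]
```

View pics/l5.png

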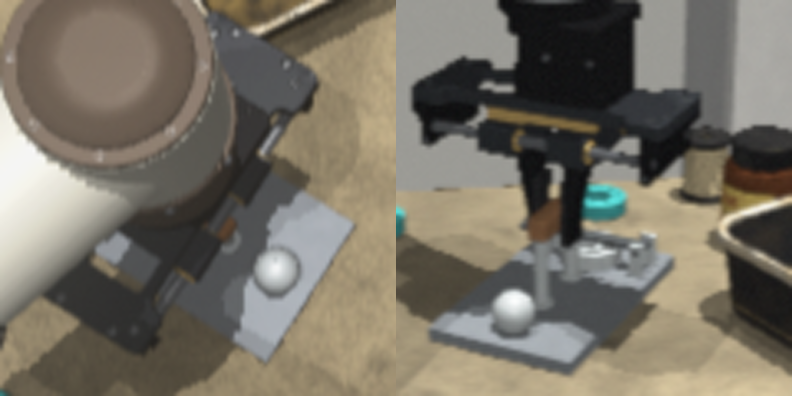

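The bar is gripped at 30 N (side crop (545,225)) and the ball is still in its pocket at (515,312). I'll lift gently.

Request:
drive_tool(steps=[0,0,0,0,0,-0.001,0,0,0,0,0,0,-0.003,0,0,0,0,0,0,-0.005,0,0,0,0,0,0,-0.007,0,0,0,0,0,0,-0.008,0,0,0,0,0,0,-0.008,0,0,0,0,0,0,-0.007,0,0,0,0,0,0,-0.005,0,0,0,0,0,0,-0.003,0,0,0,0,0,0,-0.001,0])

```text
time_s: 12.43
tcp_pos: [0.5156, 0.2497, 0.1196]
ee_rot: [[-0.535, -0.845, 0.001], [-0.845, 0.535, 0.001], [-0.001, -0.0, -1.0]]
wrist_force: [-0.3, 0.1, -6.5]
gripper_width: 0.176
gripper_force: 30.0
```

Request:
drive_tool(steps=[0,0,0,0,0,-0.001,0,0,0,0,0,0,-0.003,0,0,0,0,0,0,-0.005,0,0,0,0,0,0,-0.007,0,0,0,0,0,0,-0.008,0,0,0,0,0,0,-0.008,0,0,0,0,0,0,-0.007,0,0,0,0,0,0,-0.005,0,0,0,0,0,0,-0.004,0,0,0,0,0,0,-0.002,0])

```text
time_s: 13.27
tcp_pos: [0.5156, 0.2496, 0.1696]
ee_rot: [[-0.535, -0.845, 0.001], [-0.845, 0.535, 0.001], [-0.001, -0.0, -1.0]]
wrist_force: [0.6, 0.5, -5.6]
gripper_width: 0.18
gripper_force: 30.0
```

```bash
python3 look.py l6
```

```text
13.3667 [0.51552254 0.24961424 0.16908585] [ 0.10958163  0.02255624 -5.87152829]
tray xyz of tcp [1.14386110e-05 2.40762437e-05 1.69085846e-01]
```

View pics/l6.png

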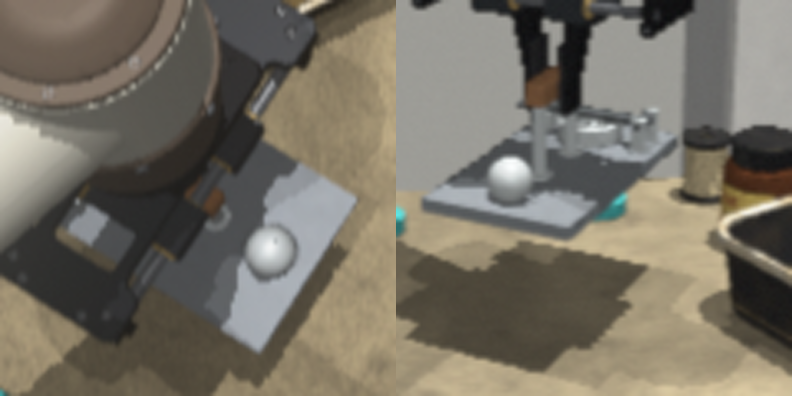

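The tray is level and clear of the bench, the ball is in its pocket (510,180) and the keeper is closed. I'll carry it smoothly to the slab.

Request:
drive_tool(steps=[0,0,0,0.0012,-0.0008,0,0,0,0,0,0.0025,-0.0016,0,0,0,0,0,0.0037,-0.0024,0,0,0,0,0,0.0049,-0.0032,0,0,0,0,0,0.0061,-0.004,0,0,0,0,0,0.0074,-0.0048,0,0,0,0,0,0.0086,-0.0056,0,0,0,0,0,0.0098,-0.0064,0,0,0,0,0,0.011,-0.0072,0,0,0,0,0,0.0123,-0.008,0,0])

```text
time_s: 14.2
tcp_pos: [0.5165, 0.1676, 0.1688]
ee_rot: [[-0.535, -0.845, 0.0], [-0.845, 0.535, 0.0], [-0.0, -0.0, -1.0]]
wrist_force: [0.8, -0.4, -6.2]
gripper_width: 0.177
gripper_force: 30.0
```

Request:
drive_tool(steps=[0,0,0,0.0123,-0.008,0,0,0,0,0,0.0123,-0.008,0,0,0,0,0,0.0123,-0.008,0,0,0,0,0,0.0123,-0.008,0,0,0,0,0,0.0123,-0.008,0,0,0,0,0,0.0123,-0.008,0,0,0,0,0,0.0123,-0.008,0,0,0,0,0,0.0123,-0.008,0,0,0,0,0,0.0123,-0.008,0,0,0,0,0,0.0123,-0.008,0,0])

```text
time_s: 15.03
tcp_pos: [0.5182, 0.0206, 0.1688]
ee_rot: [[-0.535, -0.845, 0.0], [-0.845, 0.535, 0.0], [-0.0, -0.0, -1.0]]
wrist_force: [-0.0, -0.2, -6.5]
gripper_width: 0.177
gripper_force: 30.0
```

Request:
drive_tool(steps=[0,0,0,0.0123,-0.008,0,0,0,0,0,0.011,-0.0072,0,0,0,0,0,0.0098,-0.0064,0,0,0,0,0,0.0086,-0.0056,0,0,0,0,0,0.0074,-0.0048,0,0,0,0,0,0.0061,-0.004,0,0,0,0,0,0.0049,-0.0032,0,0,0,0,0,0.0037,-0.0024,0,0,0,0,0,0.0025,-0.0016,0,0,0,0,0,0.0012,-0.0008,0,0])

```text
time_s: 15.87
tcp_pos: [0.5194, -0.0585, 0.1687]
ee_rot: [[-0.535, -0.845, -0.0], [-0.845, 0.535, 0.0], [0.0, 0.0, -1.0]]
wrist_force: [0.2, -0.1, -5.8]
gripper_width: 0.178
gripper_force: 30.0
```

Request:
drive_tool(steps=[0,0,0,0,0,0,0,0,0,0,0,0,0,0,0,0,0,0,0,0,0,0,0,0,0,0,0,0,0,0,0,0,0,0,0,0,0,0,0,0,0,0])

```text
time_s: 16.37
tcp_pos: [0.5194, -0.0581, 0.1687]
ee_rot: [[-0.534, -0.845, 0.0], [-0.845, 0.534, 0.0], [-0.0, 0.0, -1.0]]
wrist_force: [-0.2, 0.5, -6.1]
gripper_width: 0.182
gripper_force: 30.0
```

Run:
```python
from h import *
a=r.capture("top")[120:270,290:470];b=r.capture("side")[150:350,230:400]
c=np.zeros((600,800,3),np.uint8);a=cv2.resize(a,(400,333));b=cv2.resize(b,(400,470));c[:333,:400]=a;c[:470,400:]=b
cv2.imwrite("pics/l7.png",c);s=r.sense();print(s["time_s"],s["tcp_pos"],np.abs(s["joint_velocities"]).max())
```

```text
16.4667 [ 0.51941746 -0.05821737  0.16872108] 0.051147159619879236
```

View pics/l7.png

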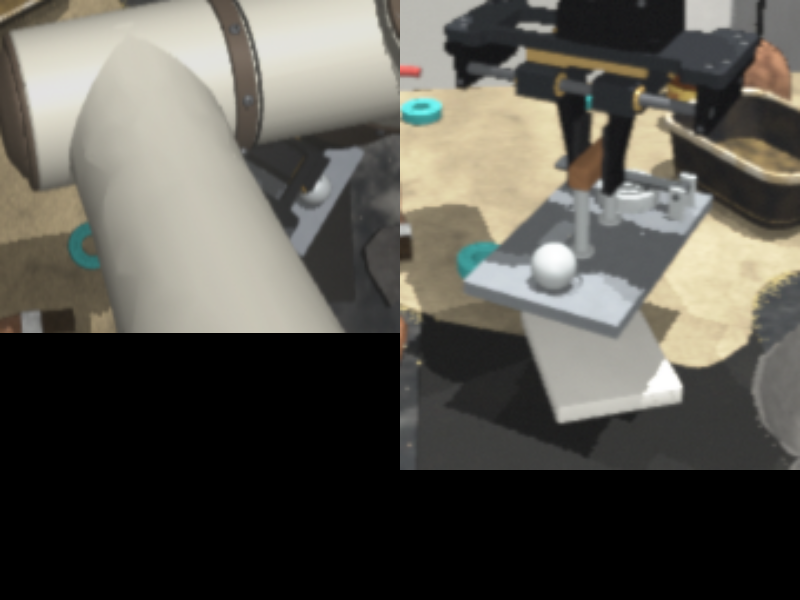

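The tray hangs level over the slab and clear of it, with the ball at side-crop (553,267) and the keeper closed. I'll check the ball's offset and hand in.

Run:
```python
from h import *
s=r.sense();p=s["tcp_pos"]
q=T(p[0],p[1],-.56385,[0,-.062,.0225+p[2]-.0707])
off=atz("side",(295.0,263.6),q[2])-q[:2];print(off)
if np.hypot(*off)<.011: print(r.finish_job())
```

```text
[-0.00271246 -0.00311146]
the job is handed in; nothing more can be done
None
```

The job is handed in, with the keeper closed and the tray held level and still in the gripper over the middle of the slab, its underside about 98 mm above the bench and the ball about 4 mm from the centre of its pocket (about 16.5 s used); the interface reported no verdict.

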